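# Lift a stack of pressing discs with a T-foot key onto the round cork pad

## Robot

A 7-joint arm with a two-finger parallel gripper is mounted at the origin on the work surface. World frame = base frame: x ahead of the robot, y to its left, z up, the work surface at z = 0. Lengths are in mm, angles in degrees, forces in N, time in s.
With the tool pointing down it reaches from about 425 to 825 mm from the base axis. Payload 3.6 kg.
Tool frame: the origin (TCP) lies at the very end of the fingers, on their centre line; the grasp point (between the pads) lies bot.tcp_to_grasp behind it (bot.tcp_to_grasp is the distance from the TCP to the grasp point, in mm); z points along the fingers, y is the line along which they close (so a half turn about z gives the same grasp; the last joint's range is limited). The gripper opens to 93 mm and grips with 3 to 60 N. Pads are 15 mm wide; open, the fingers measure 128 mm over their backs; the gripper's body (75 mm by 188 mm) begins 65 mm behind the grasp point.
Start: joints at [-67.81, 35.231, -0.722, 81.555, 0.464, 63.22, -2.315], TCP at [261.324, 595.123, 218.64] pointing down, gripper open.
Joint ranges: [-178.69, 178.69], [-17.37, 117.87], [-77.05, 75.6], [15.02, 138.74], [-78.02, 258.01], [0.78, 113.62], [-162.83, 162.83]. Speed limits (degrees/s): [159.86, 159.86, 180, 180, 180, 180, 180].

## Interface

Orientations are given as [roll, pitch, yaw] about the fixed x, y, z axes, in that order (R = Rz(yaw) Ry(pitch) Rx(roll)).
In Python, from workcell import bot gives the robot as it stands. The module is installed in compiled form; this text tells all that it offers.
- The arm moves only by the tool carry_out, never from a script. Its argument "plan" is a list of rows, each a list of 3 entries, a list of its own where there are three numbers: the shift along the world's x, y, z in fractions of the full range, 1 being 0.3 m, then the turn, a rotation vector about the world's x, y, z in parts of the range, where 1.0 means 180 degrees, then the finger opening in m, from 0 to 0.093. A call has 1 to 10 rows; each row is the pose to reach, as a shift and turn from the pose commanded when the call began; what a row does not reach only later rows make up. A row lasts 1/12 s, in which the tool goes at most 41.7 mm and 7.16 degrees, less where a joint would pass 70% of its speed; a pose out of reach is approached as far as the arm can. A shift or turn number past 1, either way, is cut back to 1. A call with a gripper value outside its range is refused whole. The fingers move at their own pace and stop on an object; the grip force is fixed at half the most. Time passes only in rows, so rows that repeat a pose let the fingers close. It gives the time, the measured TCP pose, the force, the opening and the grip force at its end, in the units of the state.
- bot.read_state(): the state, without advancing time (a new reading comes with each control period).
- bot.snapshot(name): name is "scene" or "top"; returns the picture (384x512x3 uint8, red, green, blue); there is no depth.
- bot.camera_model(name): a dict with "fovy" (degrees; the focal length in pixels is half the picture's height over the tangent of half this angle, whatever the lens; pixels are square), "cx", "cy" (the principal point, pixels), "k1" (the pictures are not rectified: a ray, as slopes to the right and down, at radius r is drawn at 1 + k1 r^2 times it, then the intrinsics apply), "view" (4x4, takes a point from world to camera coordinates). Camera axes: x right, y down, z forward; pixel columns grow to the right and rows downward; lengths in mm; the calibration is good to about 2 mm. A picture is of the moment at which its call begins. camera_model takes no time and is no camera call.
- bot.finish_job(): hands the job in; it is judged then, once.
The state is a dict: "clock": time; "joint_positions": joint angles; "joint_vel": joint speeds; "tau": joint torques, N m; "tcp_pos": TCP position; "tcp_rot": TCP orientation; "force": force on the tool from outside, world axes, zero at the start; "wrist_torque": the same for the moment, N m; "width": opening from 0.0 (shut) to 1.0 (fully open); "finger_force": force on a finger pad.
Only numpy, scipy, OpenCV 4.12 (cv2) and the standard library are available. Lean on these libraries where they do the work, as an engineer would, in place of code of your own. Each camera call takes 0.05 s, during which the arm holds its last target. There are 200 camera calls.

## Task

Take the T-footed lifting key out of its wooden holder, thread it down through all three slotted pressing discs, feeling gently for the hidden lower slots, and turn it so that its foot catches under the lowest disc. Lift the three discs off together on the key and set them gently down flat and centred on the round cork pad, leaving the key standing in the stack. Keep the fingers off the top disc, never press hard on the discs, and leave the other things on the bench where they are.

Things in the scene. Friction and masses are not known exactly. Their poses are not given: they have to be found in the camera images.
- key: Lifting key: upright 12 mm steel shaft, cross foot below, dark wooden grip on top; 130 mm tall, 120 g. Origin: centre of the foot's underside, z up the shaft. Foot: 36 mm along the key's x, 5 mm along y, z 0 to 6 mm. It stands upright in a slot of the holder, foot 15 mm above the bench.
- key_grip (a point): Middle of the key's wooden grip, 105 mm above the key's origin. The grip is 22 x 22 mm square, sides along the key's x and y, and 50 mm high.
- holder: Fixed wooden block 70 (x) x 50 (y) x 50 mm high; the key stands in its upright slot, 41 (x) x 13.5 mm (y), 35 mm deep, foot along the block's x. Origin: centre of the underside.
- disc_top: Top one of three identical round aluminium discs stacked rim on rim, each 96 mm in diameter, 18 mm high, about 200 g, hollow: a 6 mm web (z 11.7 to 17.7 mm) with a slot, below it a free cavity 76 mm wide, open downwards, in which the key's foot can turn freely. Origin: centre of its underside, z up, x along its slot. All discs are centred on the tray within 1.5 mm.
- slot (a point): Centre of the top disc's slot, at the top of its web. Slot: 16 x 16 mm square hole with two 10 mm wide keyways along the disc's x, each ending 22 mm from the centre. The foot passes when it lies along x, either way round, within about 0.1 rad and 1 mm; the shaft fits the square hole only. The key locks under a disc when turned a quarter turn from its slot.
- well: Fixed round plywood tray: outer 114, inner 104 mm in diameter, 35 mm high; two lugs outside mark its x axis. Origin: centre of its underside; the discs' web tops are 72, 54 and 36 mm above it, its sprung floor 18 mm; pressed by over 1 to 3 N the floor yields 1.5 N/mm, 10 mm at most. The lower two slots are hidden, not measured and out of line; every slot is within 0.45 rad of the tray's x.
- pad_round: Fixed round cork pad for the stack, 110 mm in diameter, 5 mm thick, on an old dark wooden panel 22 mm thick. Origin: centre of its underside (22 mm above the bench). The square cork pad on the same panel is not the target.
- jar: Bystander: amber glass jar 60 mm in diameter, 90 mm high, origin at the centre of its underside.
- brush: Bystander: brush lying on the bench.
- spatula: Bystander: spatula lying on the bench.
- blank: Bystander: plain aluminium disc without a hole, 52 mm in diameter, 20 mm high.
- sanding_block: Bystander: cork sanding block 60 x 100 x 35 mm.
- dish: Bystander: white bowl 90 mm in diameter, 35 mm high.
Mind the look-alikes: they are no part of the job. What is shaped like the key but orange is not meant.

How it is judged:
By the outcome, as a careful person would: the job done as asked, in the order asked, and still so for the second after the job is handed in, with the robot touching nothing.
It also fails if it takes over 72 s, if anything falls off the work surface, if the arm or the gripper's body presses on something with over 40 N, if the wrist force passes 120 N, or if a joint passes its speed limit or range.

## Working session

There is one attempt and no reset: what is moved stays moved. The work goes in short steps, Python scripts to look and compute and a tool call to move; the robot and the scene stay as the last step left them, time stands still between calls to the robot, and variables do not carry over. Pictures are saved under pics/ and viewed, at most 10 in all, crops included, and the job is handed in when it is done.

Besides the shell and the picture viewer there is one more tool, called as name([rows], argument=value, ...), one row to a line, values as JSON. carry_out: Moves the arm, as the interface text tells. Its arguments: {"type":"object","properties":{"plan":{"type":"array","items":{"type":"array"}}},"required":["plan"]}

```bash
mkdir -p pics
cat > h.py <<'E'
import numpy as np, cv2
from workcell import bot
def snap(n,f):
    im=bot.snapshot(n); cv2.imwrite('pics/'+f,cv2.cvtColor(im,cv2.COLOR_RGB2BGR)); return im
def cam(n):
    c=bot.camera_model(n); f=192/np.tan(np.radians(c['fovy'])/2); return c,f,np.array(c['view'])
def pix(n,P):
    c,f,V=cam(n); q=V[:3,:3]@np.asarray(P,float)+V[:3,3]; s=q[:2]/q[2]; s=s*(1+c['k1']*(s@s)); return s*f+[c['cx'],c['cy']]
def ray(n,u,v):
    c,f,V=cam(n); d=np.array([(u-c['cx'])/f,(v-c['cy'])/f]); s=d.copy()
    for _ in range(30): s=d/(1+c['k1']*(s@s))
    R=V[:3,:3]; return -R.T@V[:3,3], R.T@np.array([s[0],s[1],1])
def atz(n,u,v,z):
    o,d=ray(n,u,v); return o+d*(z-o[2])/d[2]
def tri(a,b): # a=(n,u,v)
    o1,d1=ray(*a);o2,d2=ray(*b)
    t=np.linalg.lstsq(np.c_[d1,-d2],o2-o1,rcond=None)[0]
    p,q=o1+d1*t[0],o2+d2*t[1]; return (p+q)/2,np.linalg.norm(p-q)
E
python3 - <<'E'
from h import *
for n in('scene','top'):
    im=snap(n,n+'0.png'); c=bot.camera_model(n); print({k:v for k,v in c.items() if k!='view'}, ray(n,256,192))
s=bot.read_state(); print(s, bot.tcp_to_grasp)
E
```

```text
{'fovy': 54.61434688147626, 'cx': 253.99433062114858, 'cy': 187.279795712631, 'k1': -0.12017367979154937} (array([1147.69020735,  354.87778622,  744.55178401]), array([-0.63947805, -0.31431874, -0.70175619]))
{'fovy': 55.644685954492594, 'cx': 252.70595317493382, 'cy': 189.24834340224655, 'k1': -0.06775616468088422} (array([ 319.55694466,   56.61134798, 1198.98163254]), array([ 0.20052898,  0.01015786, -0.97970615]))
{'clock': 0.1, 'joint_positions': array([-67.80873315,  35.2843382 ,  -0.72529072,  81.62957481,
         0.46281137,  63.21952032,  -2.31629378]), 'joint_vel': array([-0.05975314, -0.05391488, -0.04618125, -0.18810134,  0.05547757,
       -0.04762916,  0.07192572]), 'tau': array([ 8.79619347e-04, -4.60041904e+01,  2.09667273e-01, -1.66244048e+01,
       -6.12229714e-02,  1.68899278e-02,  9.55708720e-05]), 'tcp_pos': array([261.04771314, 594.51624136, 217.60458967]), 'tcp_rot': array([-1.79869362e+02, -9.73483646e-04,  1.56293982e+02]), 'force': array([-0.42446938, -0.0519732 , -0.49581182]), 'wrist_torque': array([0.00850736, 0.04564822, 0.02421294]), 'finger_force': 0.0, 'width': 0.9995341911983422} 18.8
```

View pics/scene0.png

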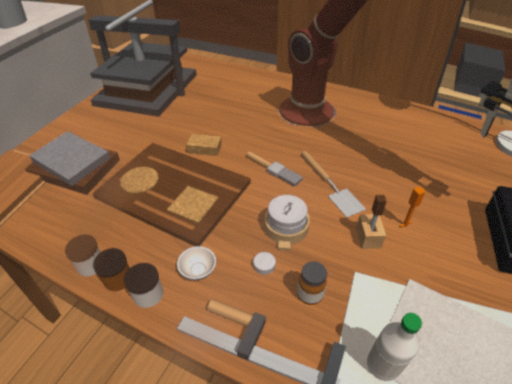

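View pics/top0.png

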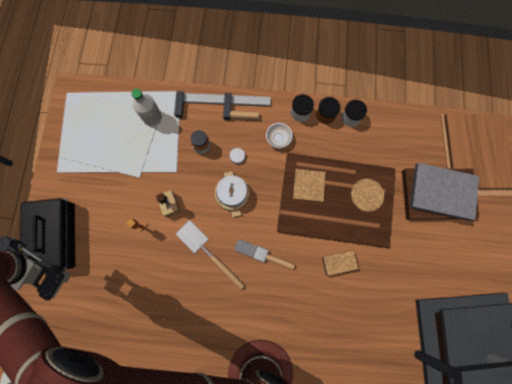

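Both views show a dark-gripped key in a wooden holder (scene 378,205; top 163,200) and an orange look-alike (scene 417,193; top 132,224). The dark one in the block fits the description. The stack is at scene (288,213) and top (232,191). The round pad is at scene (139,180) and top (368,195). I'll confirm this in an enlarged crop.

Run:
```python
from h import *
a=cv2.imread('pics/top0.png');b=cv2.imread('pics/scene0.png')
r=lambda im,x,y,w,h,k:cv2.resize(im[y:y+h,x:x+w],None,fx=k,fy=k,interpolation=cv2.INTER_CUBIC)
k=8
A=np.hstack([r(a,145,183,50,36,k),r(a,208,173,50,36,k)])
B=np.hstack([r(b,354,188,50,66,6)[:, :],r(b,258,188,66,66,6)])
W=800
out=np.zeros((288+306,800,3),np.uint8); out[:288,:800]=A
b1=r(b,354,190,72,61,5);b2=r(b,256,190,72,61,5)
out[289:594,:360]=b1; out[289:594,380:740]=b2
cv2.imwrite('pics/crop1.png',out)
```

```text
(no output)
```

View pics/crop1.png

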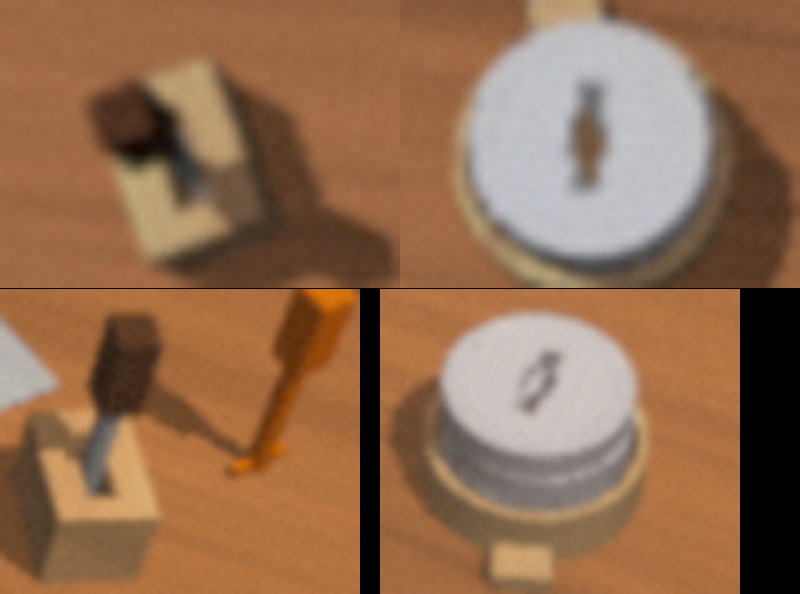

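The crop confirms it: the dark key leans upright in the pale block's slot, and the stack has its slot roughly along image-vertical in the top view. Next I'll take precise measurements in both views.

```bash
cat > m.py <<'E'
from h import *
from scipy.optimize import minimize
from scipy.ndimage import map_coordinates
def samp(G,n,P):
    q=np.array([pix(n,p) for p in P]); return map_coordinates(G,[q[:,1],q[:,0]],order=1,mode='nearest')
def circ(c,z,r,k=48):
    t=np.arange(k)*2*np.pi/k; return np.c_[c[0]+r*np.cos(t),c[1]+r*np.sin(t),np.full(k,z)]
def fitcirc(G,n,c0,z,r,d=3):
    f=lambda c:-abs(np.mean(samp(G,n,circ(c,z,r-d)))-np.mean(samp(G,n,circ(c,z,r+d))))
    b=min(((f((c0[0]+i,c0[1]+j)),c0[0]+i,c0[1]+j) for i in range(-8,9,4) for j in range(-8,9,4)))
    return minimize(f,b[1:],method='Nelder-Mead',options=dict(xatol=.1,fatol=.01)).x
E
python3 - <<'E'
from m import *
im={n:cv2.cvtColor(cv2.imread(f'pics/{n}0.png'),cv2.COLOR_BGR2HSV).astype(float) for n in('top','scene')}
# triangulations
print('stack',tri(('top',232,190.5),('scene',288,212)))
print('key top',tri(('top',161.2,197.4),('scene',380.6,196.6)))
print('pad',tri(('top',368.2,195.2),('scene',139.5,180)))
for n in im:
    S=-im[n][...,1]
    print(n,'disc z72',fitcirc(S,n,atz(n,*((232,190.5) if n=='top' else (288,212)),72),72,48))
    bgr=cv2.imread(f'pics/{n}0.png').astype(float)
    print(n,'pad z27',fitcirc(bgr[...,2],n,atz(n,*((368,195) if n=='top' else (139.5,180)),27),27,55))
p=lambda n,x,y,k,ox,oy,z:np.round(atz(n,ox+x/k-.5+.5/k,oy+y/k-.5+.5/k,z),1)
print('slot top ends',p('top',590,88,8,208-50,173,72),p('top',583,185,8,208-50,173,72),'ctr',p('top',587,137,8,158,173,72))
print('slot scene ends',p('scene',558,352-289,5,256-76,190,72),p('scene',530,410-289,5,180,190,72))
for c in((208,62),(247,165),(152,262)): print('holder top',c,p('top',*c,8,145,183,50))
for c in((65,518),(157,516),(128,418),(35,410)): print('holder scene',c,p('scene',c[0],c[1]-289,5,354,190,50))
E
```

```text
stack (array([550.28821553, 147.61680036,  55.26088711]), np.float64(4.144128893140495))
key top (array([491.41285318, 348.40865274, 142.42957637]), np.float64(4.973509362775754))
pad (array([ 586.43933134, -303.00349375,   17.33115522]), np.float64(3.0257815057052455))Traceback (most recent call last):
  File "<stdin>", line 9, in <module>
  File "m.py", line 11, in fitcirc
    return minimize(f,b[1:],method='Nelder-Mead',options=dict(xatol=.1,fatol=.01)).x
           ~~~~~~~~^^^^^^^^^^^^^^^^^^^^^^^^^^^^^^^^^^^^^^^^^^^^^^^^^^^^^^^^^^^^^^^
    res = _minimize_neldermead(fun, x0, args, callback, bounds=bounds,
                               **options)
    fxcc = func(xcc)
    fx = function(np.copy(x), *(wrapper_args + args))
  File "m.py", line 9, in <lambda>
    f=lambda c:-abs(np.mean(samp(G,n,circ(c,z,r-d)))-np.mean(samp(G,n,circ(c,z,r+d))))
                            ~~~~^^^^^^^^^^^^^^^^^^^
  File "m.py", line 5, in samp
    q=np.array([pix(n,p) for p in P]); return map_coordinates(G,[q[:,1],q[:,0]],order=1,mode='nearest')
                ~~~^^^^^
  File "h.py", line 8, in pix
    c,f,V=cam(n); q=V[:3,:3]@np.asarray(P,float)+V[:3,3]; s=q[:2]/q[2]; s=s*(1+c['k1']*(s@s)); return s*f+[c['cx'],c['cy']]
          ~~~^^^
  File "h.py", line 6, in cam
    c=bot.camera_model(n); f=192/np.tan(np.radians(c['fovy'])/2); return c,f,np.array(c['view'])
ValueError: time passes only in moves, steps and waits
```

```bash
sed -i 's/^def cam(n):/import functools\n@functools.lru_cache\ndef cam(n):/' h.py
cat > fit.py <<'E'
from m import *
im={n:cv2.cvtColor(cv2.imread(f'pics/{n}0.png'),cv2.COLOR_BGR2HSV).astype(float) for n in('top','scene')}
for n in im:
    S=-im[n][...,1]
    c0=(552,149) 
    print(n,'disc z72',fitcirc(S,n,c0,72,48), 'z60',fitcirc(S,n,c0,60,48))
    bgr=cv2.imread(f'pics/{n}0.png').astype(float)
    print(n,'pad z27',fitcirc(bgr[...,2],n,(586,-303),27,55),'z17',fitcirc(bgr[...,2],n,(586,-303),17,55))
p=lambda n,x,y,k,ox,oy,z:np.round(atz(n,ox+x/k-.5+.5/k,oy+y/k-.5+.5/k,z),1)
print('slot top ends',p('top',590,88,8,208-50,173,72),p('top',583,185,8,208-50,173,72),'ctr',p('top',587,137,8,158,173,72))
print('slot scene ends',p('scene',558,352-289,5,256-76,190,72),p('scene',530,410-289,5,180,190,72))
for c in((208,62),(247,165),(152,262)): print('holder top',c,p('top',*c,8,145,183,50))
for c in((65,518),(157,516),(128,418),(35,410)): print('holder scene',c,p('scene',c[0],c[1]-289,5,354,190,50))
E
python3 fit.py
```

```text
top disc z72 [549.18734516 147.25374193] z60 [553.05032178 149.13016256]
top pad z27 [ 587.51060311 -298.55298688] z17 [ 589.77083985 -301.55259486]
scene disc z72 [552.15146178 147.60424863] z60 [540.34905802 143.5226568 ]
scene pad z27 [ 589.77567613 -298.12181394] z17 [ 581.63024463 -307.31751746]
slot top ends [569.8 149.   72. ] [530.5 147.4  72. ] ctr [549.9 148.   72. ]
slot scene ends [529.9 149.2  72. ] [572.1 151.5  72. ]
holder top (208, 62) [533.1 344.3  50. ]
holder top (247, 165) [492.8 322.5  50. ]
holder top (152, 262) [450. 355.  50.]
holder scene (65, 518) [535.1 347.7  50. ]
holder scene (157, 516) [515.  388.3  50. ]
holder scene (128, 418) [457.8 361.3  50. ]
holder scene (35, 410) [472.6 316.7  50. ]
```

Run:
```python
from m import *
p=lambda n,x,y,k,ox,oy,z:np.round(atz(n,ox+x/k-.5+.5/k,oy+y/k-.5+.5/k,z),1)
print('grip top face: top',p('top',128,114,8,145,183,145),'scene',p('scene',132,322-289,5,354,190,145))
print('orange foot',p('scene',255,465-289,5,354,190,0),'top px of top',atz('top',132,224,130))
c,s=np.cos(np.radians(26)),np.sin(np.radians(26))
for nm,(n,ox,oy,k,w,h) in dict(a=('top',145,183,12,33,36),b=('scene',354,188,8,48,62)).items():
    im=cv2.imread(f'pics/{n}0.png')[oy:oy+h,ox:ox+w]; im=cv2.resize(im,None,fx=k,fy=k,interpolation=cv2.INTER_CUBIC)
    q=lambda P:tuple(int(round(t)) for t in (pix(n,P)-[ox,oy]+.5)*k-.5)
    def box(cx,cy,dx,dy,z,col):
        pts=[q((cx+a*dx*c-b*dy*s,cy+a*dx*s+b*dy*c,z)) for a,b in((1,1),(-1,1),(-1,-1),(1,-1))]
        cv2.polylines(im,[np.array(pts)],True,col,1)
    box(495,352,35,25,50,(0,255,0));box(495,352,35,25,0,(0,255,0));box(495,352,20.5,6.75,50,(255,255,0))
    box(495,352,11,11,145,(0,0,255));box(495,352,11,11,95,(0,0,255))
    cv2.imwrite(f'pics/o_{nm}.png',im)
a,b=cv2.imread('pics/o_a.png'),cv2.imread('pics/o_b.png')
o=np.zeros((max(a.shape[0],b.shape[0]),a.shape[1]+b.shape[1],3),np.uint8);o[:a.shape[0],:a.shape[1]]=a;o[:b.shape[0],a.shape[1]:]=b
cv2.imwrite('pics/o1.png',o);print(o.shape)
```

```text
grip top face: top [493.  347.3 145. ] scene [492.4 349.2 145. ]
orange foot [412.6 431.9   0. ] top px of top [405.65131062 424.45934158 130.        ]
(496, 780, 3)
```

View pics/o1.png

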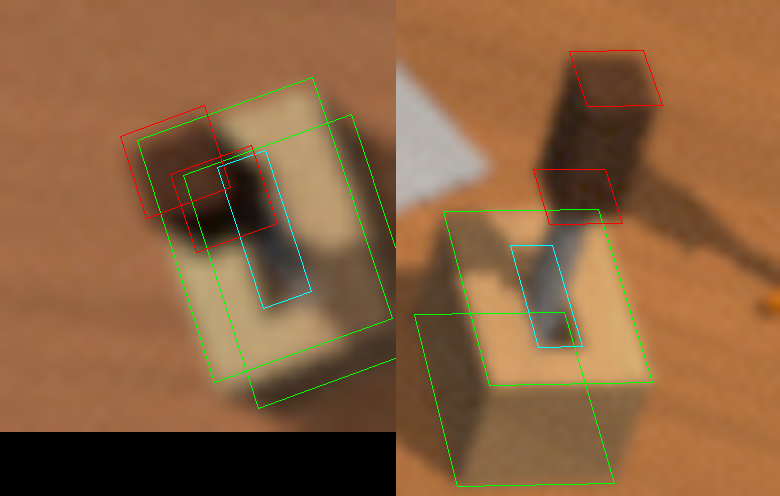

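The overlay fits: the block is at about (493,349) with yaw 26°, and the grip top is at (493,348,145) in both views. The stack centre is at about (550.7,147.4), and its top at z=72 agrees in both views. The pad is at (588.6,-298.3). I'll move above the key.

The manual's scale: shifts go in shares of 0.3 m and turns go in shares of 180 degrees. Converting my numbers, -0.2465 m is -0.8217, 0.232 m is 0.7733, 49.7 degrees is 0.2761.

carry_out([
  [[0.0867,-0.0933,0],[0,0,0.0333],0.06],
  [[0.1733,-0.1867,0],[0,0,0.0667],0.06],
  [[0.26,-0.2767,0],[0,0,0.1],0.06],
  [[0.3467,-0.37,0],[0,0,0.1333],0.06],
  [[0.4333,-0.46,0],[0,0,0.1667],0.06],
  [[0.52,-0.5533,0],[0,0,0.2],0.06],
  [[0.6067,-0.6467,0],[0,0,0.2333],0.06],
  [[0.6933,-0.74,0],[0,0,0.2667],0.06],
  [[0.7733,-0.8217,0],[0,0,0.2761],0.06],
  [[0.7733,-0.8217,0],[0,0,0.2761],0.06],
])

```text
clock: 0.93
tcp_pos: [500.8, 338.8, 217.7]
tcp_rot: [-179.5, 0.0, -154.8]
force: [0.6, -1.5, 0.2]
width: 0.644
finger_force: 0.0
```

Run:
```python
from h import *
print(bot.read_state())
```

```text
{'clock': 0.9333, 'joint_positions': array([-28.62269349,  31.63805726, -12.69013388,  89.31501557,
         8.18485602,  60.02240812,  71.59854769]), 'joint_vel': array([-4.26127157, -0.36321353, -4.16226963,  1.19309598, -3.31118438,
       -0.31922815, -5.64473398]), 'tau': array([ -3.31576869, -42.96128154,  -4.41047698, -15.96462071,
        -0.35693332,   0.05287337,   0.47614334]), 'tcp_pos': array([500.79998469, 338.82334747, 217.70605808]), 'tcp_rot': array([-1.79525173e+02,  2.69699450e-02, -1.54804441e+02]), 'force': array([ 0.58185164, -1.4572429 ,  0.22652016]), 'wrist_torque': array([-0.0406723 ,  0.01488679,  0.01685682]), 'finger_force': 0.0, 'width': 0.6441925234473865}
```

To row units: -0.04 m is -0.1333, -0.03 m is -0.1.

carry_out([
  [[0,0,-0.1],[0,0,0],0.06],
  [[0,0,-0.1333],[0,0,0],0.06],
  [[0,0,-0.1333],[0,0,0],0.06],
  [[0,0,-0.1333],[0,0,0],0.06],
  [[0,0,-0.1333],[0,0,0],0.06],
])

```text
clock: 1.35
tcp_pos: [493.1, 349.7, 179.3]
tcp_rot: [180.0, 0.1, -153.9]
force: [-0.4, -0.2, 0.3]
width: 0.644
finger_force: 0.0
```

Run:
```python
from m import *
ims={n:snap(n,n+'1.png')[...,::-1] for n in('top','scene')}
print(bot.read_state()['tcp_pos'],bot.read_state()['tcp_rot'])
o=np.zeros((420,800,3),np.uint8)
for i,(n,ox,oy) in enumerate((('top',140,170),('scene',340,165))):
    o[:, i*400:i*400+400]=cv2.resize(ims[n][oy:oy+63,ox:ox+60],(400,420),interpolation=cv2.INTER_CUBIC)
cv2.imwrite('pics/o2.png',o)
```

```text
[493.50511655 349.65078792 179.78912566] [ 1.79974648e+02  1.16461480e-01 -1.53951625e+02]
```

View pics/o2.png

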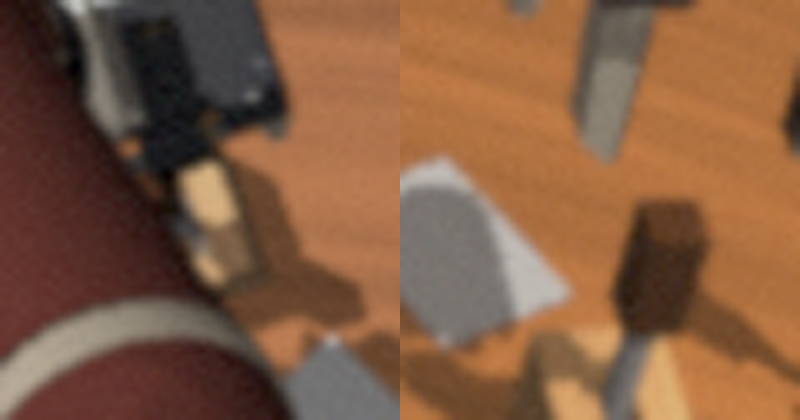

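```bash
python3 - <<'E'
from m import *
P=np.array([493.5,349.65,179.8]); a=np.radians(-153.95-90); y=np.array([np.cos(a),np.sin(a),0])
for s in(-32,32): 
    q=pix('scene',P+s*y); print(q, (q-[340,165]+.5)*6.667)
E
python3 - <<'E'
import cv2
im=cv2.imread('pics/scene1.png')[150:200,355:425]
cv2.imwrite('pics/o3.png',cv2.resize(im,(770,550),interpolation=cv2.INTER_CUBIC))
E
```

```text
[369.48393952 185.67757034] [199.90292478 141.19086143]
[397.43689628 185.42809841] [386.26528749 139.52763212]
```

View pics/o3.png

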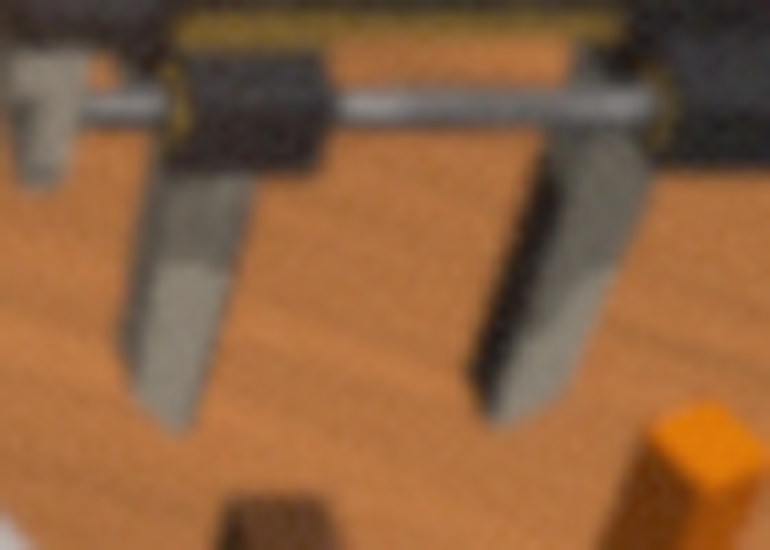

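Run:
```python
from m import *
P=np.array([493.5,349.65,179.8]); a=np.radians(-153.95-90); y=np.array([np.cos(a),np.sin(a),0]); x=np.array([np.cos(a+np.pi/2),np.sin(a+np.pi/2),0])
for s in(-30,30):
  for t in (-7.5,7.5): print(s,t,(pix('scene',P+s*y+t*x)-[355,150]+.5)*11-.5)
```

```text
-30 -7.5 [182.41604248 423.17590144]
-30 7.5 [165.72137846 371.88985628]
30 -7.5 [472.43611518 420.43425975]
30 7.5 [452.26150559 369.47973837]
```

The fingertips appear about 1 px to the right of prediction in the scene view, so that view has a small bias. I correct the grasp point by about (-1,-1.5) mm and descend.

To row units: -0.077 m is -0.2567, -0.07 m is -0.2333.

carry_out([
  [[-0.0033,-0.005,-0.0833],[0,0,0],0.06],
  [[-0.0033,-0.005,-0.1667],[0,0,0],0.06],
  [[-0.0033,-0.005,-0.2333],[0,0,0],0.06],
  [[-0.0033,-0.005,-0.2567],[0,0,0],0.06],
  [[-0.0033,-0.005,-0.2567],[0,0,0],0.06],
  [[-0.0033,-0.005,-0.2567],[0,0,0],0.06],
])

```text
clock: 1.95
tcp_pos: [492.8, 347.8, 102.6]
tcp_rot: [180.0, 0.1, -154.0]
force: [0.4, 0.4, 0.0]
width: 0.642
finger_force: 0.0
```

carry_out([
  [[0,0,0],[0,0,0],0.03],
  [[0,0,0],[0,0,0],0.015],
  [[0,0,0],[0,0,0],0.015],
  [[0,0,0],[0,0,0],0.015],
  [[0,0,0],[0,0,0],0.015],
  [[0,0,0],[0,0,0],0.015],
  [[0,0,0],[0,0,0],0.015],
])

```text
clock: 2.53
tcp_pos: [492.2, 347.5, 101.8]
tcp_rot: [180.0, 0.0, -154.0]
force: [-0.7, 1.1, 1.2]
width: 0.236
finger_force: 30.0
```

To row units: 0.1 m is 0.3333, 0.09 m is 0.3.

carry_out([
  [[0,0,0.0267],[0,0,0],0.015],
  [[0,0,0.0667],[0,0,0],0.015],
  [[0,0,0.1333],[0,0,0],0.015],
  [[0,0,0.2167],[0,0,0],0.015],
  [[0,0,0.3],[0,0,0],0.015],
  [[0,0,0.3333],[0,0,0],0.015],
  [[0,0,0.3333],[0,0,0],0.015],
  [[0,0,0.3333],[0,0,0],0.015],
])

```text
clock: 3.2
tcp_pos: [492.1, 346.7, 201.4]
tcp_rot: [-180.0, -0.0, -154.0]
force: [0.5, -0.4, -1.0]
width: 0.237
finger_force: 30.0
```

To row units: -0.1997 m is -0.6657, -0.197 m is -0.6567, -23.3 degrees is -0.1294.

carry_out([
  [[0.0167,-0.06,0],[0,0,-0.0167],0.015],
  [[0.0433,-0.1533,0],[0,0,-0.0444],0.015],
  [[0.0733,-0.2533,0],[0,0,-0.0722],0.015],
  [[0.1033,-0.3533,0],[0,0,-0.1],0.015],
  [[0.1333,-0.4533,0],[0,0,-0.1294],0.015],
  [[0.1633,-0.5533,0],[0,0,-0.1294],0.015],
  [[0.1833,-0.6233,0],[0,0,-0.1294],0.015],
  [[0.1933,-0.6567,0],[0,0,-0.1294],0.015],
  [[0.1947,-0.6657,0],[0,0,-0.1294],0.015],
  [[0.1947,-0.6657,0],[0,0,-0.1294],0.015],
])

```text
clock: 4.03
tcp_pos: [550.1, 146.7, 200.7]
tcp_rot: [-180.0, -0.1, -177.4]
force: [0.0, 0.3, -1.5]
width: 0.238
finger_force: 30.0
```

To row units: -0.015 m is -0.05, -0.01 m is -0.0333.

carry_out([
  [[0,0,-0.0333],[0,0,0],0.015],
  [[0,0,-0.05],[0,0,0],0.015],
  [[0,0,-0.05],[0,0,0],0.015],
  [[0,0,-0.05],[0,0,0],0.015],
])

```text
clock: 4.37
tcp_pos: [549.8, 148.7, 185.8]
tcp_rot: [180.0, -0.1, -177.2]
force: [-0.6, -0.0, -1.4]
width: 0.237
finger_force: 30.0
```

Run:
```python
from m import *
ims={n:snap(n,n+'2.png')[...,::-1] for n in('top','scene')}
s=bot.read_state();print(s['clock'],s['tcp_pos'],s['tcp_rot'],s['force'],s['width'])
o=np.zeros((600,800,3),np.uint8)
for i,(n,ox,oy,k) in enumerate((('top',205,150,8),('scene',260,170,8))):
    c=ims[n][oy:oy+75,ox:ox+50]; o[:, i*400:i*400+400]=cv2.resize(c,(400,600),interpolation=cv2.INTER_CUBIC)
cv2.imwrite('pics/o4.png',o)
```

```text
4.4667 [550.5847743  148.32276963 186.59076266] [ 1.79986454e+02 -2.96591488e-03 -1.77225001e+02] [ 0.06751023 -0.73647263 -1.94940254] 0.23188450579937123
```

View pics/o4.png

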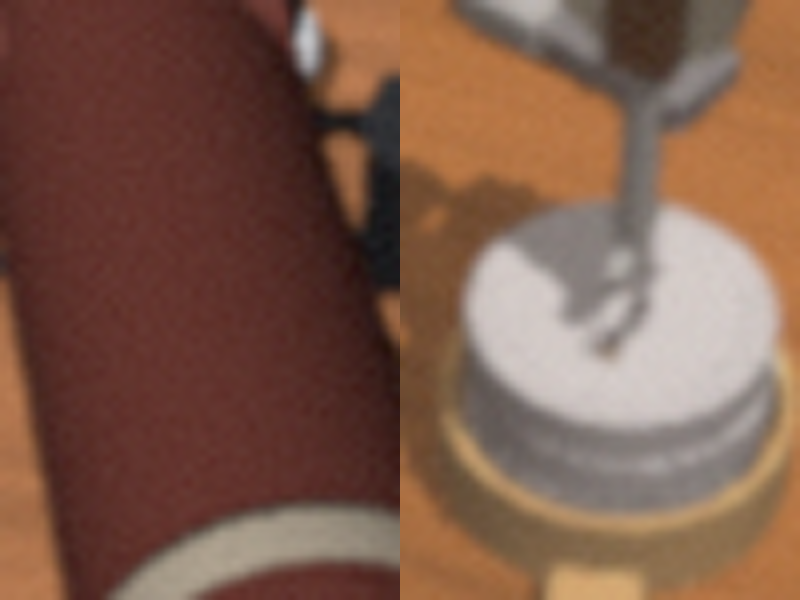

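Run:
```python
from m import *
im=cv2.cvtColor(cv2.imread('pics/scene2.png'),cv2.COLOR_BGR2HSV).astype(float)
S=im[...,1]
k=np.array([550.4,148.0])
for v in range(183,195):
    row=S[v,278:302]; w=np.clip(np.median(np.r_[row[:6],row[-6:]])-row-25,0,None); w[:6]=0;w[-5:]=0
    # predicted col at this row
    zs=np.linspace(105,185,200); q=np.array([pix('scene',(*k,z)) for z in zs]); u=np.interp(v,q[::-1,1],q[::-1,0])
    print(v,round((w*np.arange(278,302)).sum()/w.sum(),2),round(u,2), np.count_nonzero(w))
print('foot bot',[(pix('scene',(k[0]+a*18,k[1]+a*.9,99))-[260,170]+.5)*8+[400,0] for a in(-1,0,1)])
print('shaft at z179(grip bottom)',(pix('scene',(*k,179))-[260,170]+.5)*8+[400,0])
J=np.array([pix('scene',(552.15+d[0],147.6+d[1],72))-pix('scene',(552.15,147.6,72)) for d in((1,0),(0,1))]).T
print(J); print('dcorr',np.linalg.solve(J,[-1.1,-.6]))
# disc refit in scene & slot dark centroid
print('disc2',fitcirc(-S,'scene',(552,147),72,48), [fitcirc(-cv2.cvtColor(cv2.imread('pics/scene0.png'),cv2.COLOR_BGR2HSV)[...,1].astype(float),'scene',(552,147),72,48,d) for d in(2,4,5)])
T=-cv2.cvtColor(cv2.imread('pics/top0.png'),cv2.COLOR_BGR2HSV)[...,1].astype(float)
print('top',[fitcirc(T,'top',(550,147),72,48,d) for d in(2,4,5)])
```

```text
183 292.08 289.5 10
184 292.0 289.42 10
185 291.46 289.35 10
186 290.65 289.27 9
187 289.83 289.2 6
188 289.76 289.12 6
189 289.7 289.05 6
190 289.68 288.97 6
191 289.62 288.9 6
192 289.43 288.82 6
193 289.36 288.74 6
194 289.17 288.67 10
foot bot [array([649.29478123, 203.67577981]), array([629.81971905, 242.62343186]), array([609.8058982 , 282.61367481])]
shaft at z179(grip bottom) [644.5998773   46.00386484]
[[-0.15413851  0.37506924]
 [ 0.26829982  0.12665116]]
dcorr [-0.71346859 -3.22599897]
disc2 [552.44388962 147.20659068] [array([552.25938064, 147.57319125]), array([552.35665862, 147.4693829 ]), array([552.57621928, 147.9401762 ])]
top [array([546.78860527, 146.13140834]), array([549.29141164, 147.00087093]), array([548.98113173, 146.38300503])]
```

To row units: -0.03 m is -0.1, -0.026 m is -0.0867.

carry_out([
  [[-0.001,-0.004,-0.0333],[0,0,0],0.015],
  [[-0.001,-0.004,-0.0667],[0,0,0],0.015],
  [[-0.001,-0.004,-0.0833],[0,0,0],0.015],
  [[-0.001,-0.004,-0.0867],[0,0,0],0.015],
  [[-0.001,-0.004,-0.09],[0,0,0],0.015],
  [[-0.001,-0.004,-0.0933],[0,0,0],0.015],
  [[-0.001,-0.004,-0.0967],[0,0,0],0.015],
  [[-0.001,-0.004,-0.1],[0,0,0],0.015],
  [[-0.001,-0.004,-0.1],[0,0,0],0.015],
])

```text
clock: 5.22
tcp_pos: [550.5, 146.2, 156.7]
tcp_rot: [-180.0, 0.0, -177.3]
force: [-1.2, -0.7, -1.0]
width: 0.237
finger_force: 30.0
```

To row units: -0.003 m is -0.01, -0.002 m is -0.0067.

carry_out([
  [[0,0,-0.0033],[0,0,0],0.015],
  [[0,0,-0.0067],[0,0,0],0.015],
  [[0,0,-0.01],[0,0,0],0.015],
  [[0,0,-0.01],[0,0,0],0.015],
])

```text
clock: 5.55
tcp_pos: [550.3, 146.2, 153.4]
tcp_rot: [-180.0, -0.0, -177.3]
force: [-0.2, -0.1, -1.6]
width: 0.236
finger_force: 30.0
```

The key is through the top slot, with the foot about 5 mm below the top face and no contact force. I'll go on down to the second web.

To row units: -0.014 m is -0.0467, -0.0135 m is -0.045.

carry_out([
  [[0,0,-0.01],[0,0,0],0.015],
  [[0,0,-0.02],[0,0,0],0.015],
  [[0,0,-0.03],[0,0,0],0.015],
  [[0,0,-0.0367],[0,0,0],0.015],
  [[0,0,-0.04],[0,0,0],0.015],
  [[0,0,-0.0433],[0,0,0],0.015],
  [[0,0,-0.045],[0,0,0],0.015],
  [[0,0,-0.0467],[0,0,0],0.015],
  [[0,0,-0.0467],[0,0,0],0.015],
])

```text
clock: 6.3
tcp_pos: [550.5, 146.2, 139.6]
tcp_rot: [-180.0, 0.0, -177.3]
force: [0.3, -0.2, -0.6]
width: 0.238
finger_force: 30.0
```

To row units: -0.0015 m is -0.005, -0.001 m is -0.0033.

carry_out([
  [[0,0,-0.0017],[0,0,0],0.015],
  [[0,0,-0.0033],[0,0,0],0.015],
  [[0,0,-0.005],[0,0,0],0.015],
  [[0,0,-0.005],[0,0,0],0.015],
])

```text
clock: 6.63
tcp_pos: [550.4, 146.2, 138.1]
tcp_rot: [-180.0, -0.0, -177.3]
force: [0.4, 0.0, -1.3]
width: 0.241
finger_force: 30.0
```

To row units: -0.0015 m is -0.005, -0.001 m is -0.0033.

carry_out([
  [[0,0,-0.0017],[0,0,0],0.015],
  [[0,0,-0.0033],[0,0,0],0.015],
  [[0,0,-0.005],[0,0,0],0.015],
  [[0,0,-0.005],[0,0,0],0.015],
])

```text
clock: 6.97
tcp_pos: [550.3, 146.2, 136.5]
tcp_rot: [-180.0, -0.0, -177.3]
force: [0.5, -0.6, -1.9]
width: 0.239
finger_force: 30.0
```

To row units: -0.007 m is -0.0233, -0.006 m is -0.02.

carry_out([
  [[0,0,-0.0067],[0,0,0],0.015],
  [[0,0,-0.0133],[0,0,0],0.015],
  [[0,0,-0.02],[0,0,0],0.015],
  [[0,0,-0.0233],[0,0,0],0.015],
  [[0,0,-0.0233],[0,0,0],0.015],
])

```text
clock: 7.38
tcp_pos: [550.2, 146.2, 129.2]
tcp_rot: [-180.0, -0.0, -177.3]
force: [-0.7, -0.6, -1.9]
width: 0.232
finger_force: 30.0
```

To row units: -0.0075 m is -0.025, -0.007 m is -0.0233.

carry_out([
  [[0,0,-0.0067],[0,0,0],0.015],
  [[0,0,-0.0133],[0,0,0],0.015],
  [[0,0,-0.0167],[0,0,0],0.015],
  [[0,0,-0.02],[0,0,0],0.015],
  [[0,0,-0.0233],[0,0,0],0.015],
  [[0,0,-0.025],[0,0,0],0.015],
  [[0,0,-0.025],[0,0,0],0.015],
])

```text
clock: 7.97
tcp_pos: [550.5, 146.2, 122.3]
tcp_rot: [-180.0, 0.0, -177.3]
force: [-0.7, -0.5, -0.4]
width: 0.231
finger_force: 30.0
```

To row units: -0.0015 m is -0.005, -0.001 m is -0.0033.

carry_out([
  [[0,0,-0.0017],[0,0,0],0.015],
  [[0,0,-0.0033],[0,0,0],0.015],
  [[0,0,-0.005],[0,0,0],0.015],
  [[0,0,-0.005],[0,0,0],0.015],
  [[0,0,-0.005],[0,0,0],0.015],
])

```text
clock: 8.38
tcp_pos: [550.5, 146.2, 120.9]
tcp_rot: [-180.0, 0.0, -177.3]
force: [-1.3, 0.4, 3.0]
width: 0.233
finger_force: 30.0
```

The second slot was nearly in line and the key passed through. It is now resting on the third web with a light contact of about 4 N. I'll probe at several angles, lifting off the web before each turn.

To row units: 0.0045 m is 0.015, 0.001 m is 0.0033, 8 degrees is 0.0444.

carry_out([
  [[0,0,0.015],[0,0,0],0.015],
  [[0,0,0.015],[0,0,0.0222],0.015],
  [[0,0,0.015],[0,0,0.0444],0.015],
  [[0,0,0.015],[0,0,0.0444],0.015],
  [[0,0,0.01],[0,0,0.0444],0.015],
  [[0,0,0.0067],[0,0,0.0444],0.015],
  [[0,0,0.0033],[0,0,0.0444],0.015],
  [[0,0,0.0017],[0,0,0.0444],0.015],
  [[0,0,0.0017],[0,0,0.0444],0.015],
])

```text
clock: 9.13
tcp_pos: [550.4, 146.2, 121.3]
tcp_rot: [-180.0, -0.0, -169.3]
force: [-0.7, -0.7, 0.8]
width: 0.235
finger_force: 30.0
```

To row units: 0.004 m is 0.0133, 0.0025 m is 0.0083, 8 degrees is 0.0444.

carry_out([
  [[0,0,0.0133],[0,0,0],0.015],
  [[0,0,0.0133],[0,0,0.0222],0.015],
  [[0,0,0.0133],[0,0,0.0444],0.015],
  [[0,0,0.0133],[0,0,0.0444],0.015],
  [[0,0,0.0083],[0,0,0.0444],0.015],
  [[0,0,0.005],[0,0,0.0444],0.015],
  [[0,0,0.0017],[0,0,0.0444],0.015],
  [[0,0,0],[0,0,0.0444],0.015],
  [[0,0,0],[0,0,0.0444],0.015],
])

```text
clock: 9.88
tcp_pos: [550.4, 146.3, 121.2]
tcp_rot: [-180.0, -0.0, -161.3]
force: [-0.5, -0.5, 1.2]
width: 0.235
finger_force: 30.0
```

To row units: 0.004 m is 0.0133, 0.0025 m is 0.0083, 8 degrees is 0.0444.

carry_out([
  [[0,0,0.0133],[0,0,0],0.015],
  [[0,0,0.0133],[0,0,0.0222],0.015],
  [[0,0,0.0133],[0,0,0.0444],0.015],
  [[0,0,0.0133],[0,0,0.0444],0.015],
  [[0,0,0.0083],[0,0,0.0444],0.015],
  [[0,0,0.005],[0,0,0.0444],0.015],
  [[0,0,0.0017],[0,0,0.0444],0.015],
  [[0,0,0],[0,0,0.0444],0.015],
  [[0,0,0],[0,0,0.0444],0.015],
])

```text
clock: 10.63
tcp_pos: [550.3, 146.2, 120.9]
tcp_rot: [-180.0, -0.0, -153.3]
force: [0.1, 0.6, -1.5]
width: 0.23
finger_force: 30.0
```

To row units: 0.004 m is 0.0133, 0.0025 m is 0.0083, 8 degrees is 0.0444.

carry_out([
  [[0,0,0.0133],[0,0,0],0.015],
  [[0,0,0.0133],[0,0,0.0222],0.015],
  [[0,0,0.0133],[0,0,0.0444],0.015],
  [[0,0,0.0133],[0,0,0.0444],0.015],
  [[0,0,0.0083],[0,0,0.0444],0.015],
  [[0,0,0.005],[0,0,0.0444],0.015],
  [[0,0,0.0017],[0,0,0.0444],0.015],
  [[0,0,0],[0,0,0.0444],0.015],
  [[0,0,0],[0,0,0.0444],0.015],
])

```text
clock: 11.38
tcp_pos: [550.5, 146.2, 121.3]
tcp_rot: [-180.0, 0.0, -145.3]
force: [-0.2, -0.2, 1.5]
width: 0.239
finger_force: 30.0
```

The force drops at yaw -153.3 (key x ≈ 26.7°), so the third slot is there. I'll turn back and go through.

To row units: 0.004 m is 0.0133, -0.003 m is -0.01, -8 degrees is -0.0444.

carry_out([
  [[0,0,0.0133],[0,0,0],0.015],
  [[0,0,0.0133],[0,0,-0.0222],0.015],
  [[0,0,0.0133],[0,0,-0.0444],0.015],
  [[0,0,0.0133],[0,0,-0.0444],0.015],
  [[0,0,0.0067],[0,0,-0.0444],0.015],
  [[0,0,0],[0,0,-0.0444],0.015],
  [[0,0,-0.0033],[0,0,-0.0444],0.015],
  [[0,0,-0.0067],[0,0,-0.0444],0.015],
  [[0,0,-0.01],[0,0,-0.0444],0.015],
  [[0,0,-0.01],[0,0,-0.0444],0.015],
])

```text
clock: 12.22
tcp_pos: [550.2, 146.1, 117.8]
tcp_rot: [180.0, -0.0, -153.3]
force: [-0.2, -0.3, -0.5]
width: 0.235
finger_force: 30.0
```

carry_out([
  [[0,0,-0.0067],[0,0,0],0.015],
  [[0,0,-0.0133],[0,0,0],0.015],
  [[0,0,-0.02],[0,0,0],0.015],
  [[0,0,-0.0267],[0,0,0],0.015],
  [[0,0,-0.03],[0,0,0],0.015],
  [[0,0,-0.0333],[0,0,0],0.015],
  [[0,0,-0.0333],[0,0,0],0.015],
])

```text
clock: 12.8
tcp_pos: [550.3, 146.2, 107.9]
tcp_rot: [180.0, -0.0, -153.3]
force: [0.8, 0.3, -0.4]
width: 0.231
finger_force: 30.0
```

To row units: -45 degrees is -0.25.

carry_out([
  [[0,0,0],[0,0,-0.0278],0.015],
  [[0,0,0],[0,0,-0.0611],0.015],
  [[0,0,0],[0,0,-0.0944],0.015],
  [[0,0,0],[0,0,-0.1278],0.015],
  [[0,0,0],[0,0,-0.1611],0.015],
  [[0,0,0],[0,0,-0.1944],0.015],
  [[0,0,0],[0,0,-0.2278],0.015],
  [[0,0,0],[0,0,-0.25],0.015],
  [[0,0,0],[0,0,-0.25],0.015],
])

```text
clock: 13.55
tcp_pos: [550.6, 147.0, 108.3]
tcp_rot: [180.0, 0.0, 161.7]
force: [-0.0, 0.0, -1.0]
width: 0.235
finger_force: 30.0
```

To row units: -45 degrees is -0.25.

carry_out([
  [[0,0,0],[0,0,-0.0278],0.015],
  [[0,0,0],[0,0,-0.0611],0.015],
  [[0,0,0],[0,0,-0.0944],0.015],
  [[0,0,0],[0,0,-0.1278],0.015],
  [[0,0,0],[0,0,-0.1611],0.015],
  [[0,0,0],[0,0,-0.1944],0.015],
  [[0,0,0],[0,0,-0.2278],0.015],
  [[0,0,0],[0,0,-0.25],0.015],
  [[0,0,0],[0,0,-0.25],0.015],
])

```text
clock: 14.3
tcp_pos: [551.7, 148.6, 108.7]
tcp_rot: [179.8, -0.1, 116.8]
force: [1.1, 3.3, -0.6]
width: 0.237
finger_force: 30.0
```

To row units: 0.006 m is 0.02, 0.005 m is 0.0167.

carry_out([
  [[0,0,0.0033],[0,0,0],0.015],
  [[0,0,0.0067],[0,0,0],0.015],
  [[0,0,0.01],[0,0,0],0.015],
  [[0,0,0.0133],[0,0,0],0.015],
  [[0,0,0.0167],[0,0,0],0.015],
  [[0,0,0.02],[0,0,0],0.015],
  [[0,0,0.02],[0,0,0],0.015],
])

```text
clock: 14.88
tcp_pos: [549.7, 145.3, 113.6]
tcp_rot: [-179.9, 0.0, 116.7]
force: [-0.6, -0.6, -7.6]
width: 0.235
finger_force: 30.0
```

The force step of about 6 N matches the three discs. I'll lift them clear.

To row units: 0.052 m is 0.1733, 0.05 m is 0.1667.

carry_out([
  [[0,0,0.0067],[0,0,0],0.015],
  [[0,0,0.0167],[0,0,0],0.015],
  [[0,0,0.0333],[0,0,0],0.015],
  [[0,0,0.0533],[0,0,0],0.015],
  [[0,0,0.08],[0,0,0],0.015],
  [[0,0,0.1067],[0,0,0],0.015],
  [[0,0,0.14],[0,0,0],0.015],
  [[0,0,0.1667],[0,0,0],0.015],
  [[0,0,0.1733],[0,0,0],0.015],
  [[0,0,0.1733],[0,0,0],0.015],
])

```text
clock: 15.72
tcp_pos: [551.1, 146.4, 167.4]
tcp_rot: [179.9, 0.0, 116.7]
force: [0.1, -0.2, -7.4]
width: 0.239
finger_force: 30.0
```

Run:
```python
from m import *
ims={n:snap(n,n+'3.png')[...,::-1] for n in('top','scene')}
s=bot.read_state();print(s['clock'],s['tcp_pos'],s['tcp_rot'],s['force'],s['width'],s['joint_positions'])
o=np.zeros((480,800,3),np.uint8)
for i,(n,ox,oy) in enumerate((('top',200,150),('scene',255,160))):
    o[:, i*400:i*400+400]=cv2.resize(ims[n][oy:oy+80,ox:ox+66],(400,480),interpolation=cv2.INTER_CUBIC)
cv2.imwrite('pics/o5.png',o)
```

```text
15.8167 [550.05720903 146.20652235 166.01241029] [-1.79962226e+02 -1.43527393e-02  1.16698018e+02] [ 0.08538933 -0.52831273 -8.14918657] 0.23755277588760296 [-26.59309835  31.88586148  14.84173408  99.46231493 -10.18000519
  50.00582953  19.3743948 ]
```

View pics/o5.png

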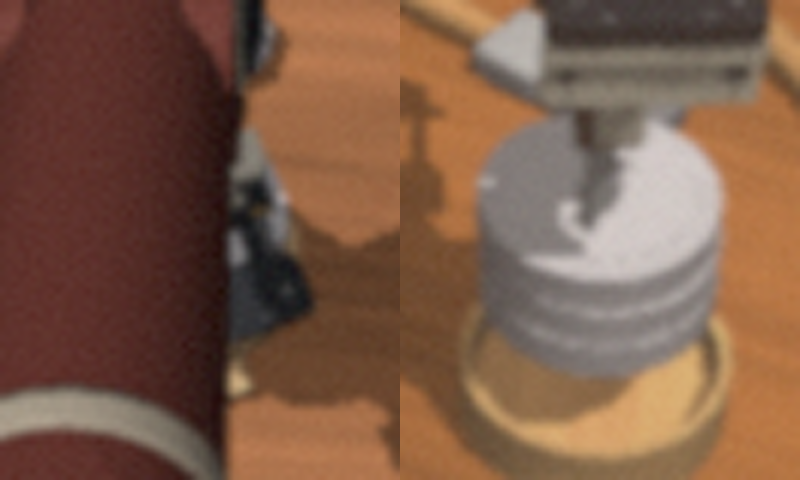

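All three discs hang level on the key, clear of the tray, with the fingers well above the top disc. I'll carry them to the round pad.

To row units: -0.182 m is -0.6067, -0.16 m is -0.5333.

carry_out([
  [[0.0017,-0.0167,0],[0,0,0],0.015],
  [[0.005,-0.05,0],[0,0,0],0.015],
  [[0.0083,-0.1,0],[0,0,0],0.015],
  [[0.015,-0.1667,0],[0,0,0],0.015],
  [[0.02,-0.24,0],[0,0,0],0.015],
  [[0.0267,-0.3133,0],[0,0,0],0.015],
  [[0.0333,-0.3867,0],[0,0,0],0.015],
  [[0.04,-0.46,0],[0,0,0],0.015],
  [[0.0467,-0.5333,0],[0,0,0],0.015],
  [[0.0517,-0.6067,0],[0,0,0],0.015],
])

```text
clock: 16.65
tcp_pos: [565.5, -38.5, 165.8]
tcp_rot: [-179.9, 0.0, 116.6]
force: [0.2, 0.1, -7.0]
width: 0.233
finger_force: 30.0
```

To row units: -0.218 m is -0.7267, -0.198 m is -0.66.

carry_out([
  [[0.0067,-0.0733,0],[0,0,0],0.015],
  [[0.0133,-0.1467,0],[0,0,0],0.015],
  [[0.02,-0.22,0],[0,0,0],0.015],
  [[0.0267,-0.2933,0],[0,0,0],0.015],
  [[0.0333,-0.3667,0],[0,0,0],0.015],
  [[0.04,-0.44,0],[0,0,0],0.015],
  [[0.0467,-0.5133,0],[0,0,0],0.015],
  [[0.0533,-0.5867,0],[0,0,0],0.015],
  [[0.06,-0.66,0],[0,0,0],0.015],
  [[0.065,-0.7267,0],[0,0,0],0.015],
])

```text
clock: 17.48
tcp_pos: [584.1, -257.0, 165.4]
tcp_rot: [-179.9, 0.0, 116.6]
force: [0.1, 0.1, -8.1]
width: 0.236
finger_force: 30.0
```

To row units: -0.0445 m is -0.1483, -0.043 m is -0.1433.

carry_out([
  [[0.005,-0.06,0],[0,0,0],0.015],
  [[0.0083,-0.1033,0],[0,0,0],0.015],
  [[0.01,-0.13,0],[0,0,0],0.015],
  [[0.011,-0.1433,0],[0,0,0],0.015],
  [[0.0113,-0.1483,0],[0,0,0],0.015],
  [[0.0113,-0.1483,0],[0,0,0],0.015],
  [[0.0113,-0.1483,0],[0,0,0],0.015],
  [[0.0113,-0.1483,0],[0,0,0],0.015],
])

```text
clock: 18.15
tcp_pos: [589.2, -296.5, 166.1]
tcp_rot: [180.0, -0.1, 116.8]
force: [-0.0, 0.3, -7.7]
width: 0.233
finger_force: 30.0
```

Run:
```python
from m import *
ims={n:snap(n,n+'4.png')[...,::-1] for n in('top','scene')}
s=bot.read_state();print(s['clock'],s['tcp_pos'],s['tcp_rot'],s['force'],s['width'])
sat=lambda f:-cv2.cvtColor(cv2.imread(f),cv2.COLOR_BGR2HSV)[...,1].astype(float)
for z in(125,127.5,130):
    print('before lift3',z,fitcirc(sat('pics/scene3.png'),'scene',(550,146),z,48),'pad4',fitcirc(sat('pics/scene4.png'),'scene',s['tcp_pos'][:2],z,48))
o=np.zeros((480,800,3),np.uint8)
for i,(n,ox,oy) in enumerate((('top',330,150),('scene',105,125))):
    o[:, i*400:i*400+400]=cv2.resize(ims[n][oy:oy+80,ox:ox+66],(400,480),interpolation=cv2.INTER_CUBIC)
cv2.imwrite('pics/o6.png',o)
```

```text
18.25 [ 589.14062435 -297.10708347  166.21986794] [ 1.79980269e+02 -3.32998866e-02  1.16785395e+02] [-0.59450125  0.69266198 -7.00063104] 0.2341432213795881
before lift3 125 [550.48582435 145.1495455 ] pad4 [ 588.13304262 -300.7387851 ]
before lift3 127.5 [553.22042079 146.08448881] pad4 [ 590.49792723 -297.9720202 ]
before lift3 130 [555.88473818 147.01287599] pad4 [ 593.04421953 -295.25806275]
```

View pics/o6.png

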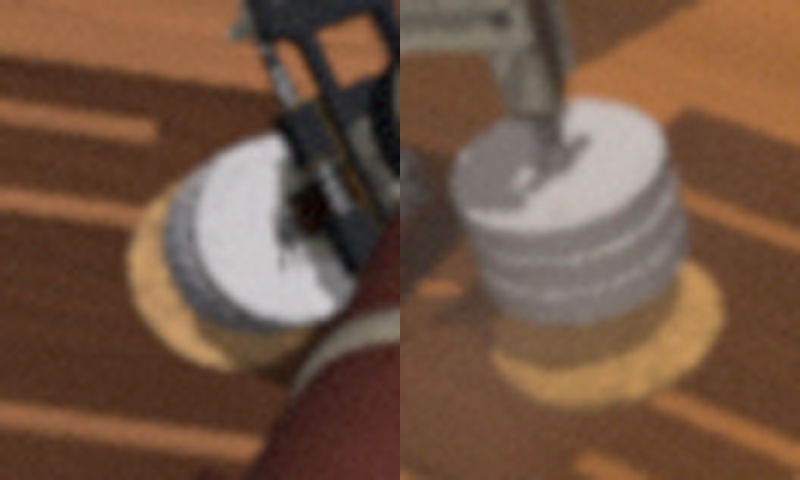

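Over the pad, the stack and pad centres agree within 1 mm in the scene view, and the stack hangs level. I'll lower it.

To row units: -0.042 m is -0.14, -0.041 m is -0.1367.

carry_out([
  [[-0.0017,0,-0.0167],[0,0,0],0.015],
  [[-0.0017,0,-0.0433],[0,0,0],0.015],
  [[-0.0017,0,-0.07],[0,0,0],0.015],
  [[-0.0017,0,-0.0967],[0,0,0],0.015],
  [[-0.0017,0,-0.1167],[0,0,0],0.015],
  [[-0.0017,0,-0.13],[0,0,0],0.015],
  [[-0.0017,0,-0.1367],[0,0,0],0.015],
  [[-0.0017,0,-0.14],[0,0,0],0.015],
  [[-0.0017,0,-0.14],[0,0,0],0.015],
])

```text
clock: 19.0
tcp_pos: [588.4, -298.4, 124.1]
tcp_rot: [-180.0, 0.0, 116.7]
force: [-0.2, -0.1, -7.2]
width: 0.238
finger_force: 30.0
```

To row units: -0.004 m is -0.0133, -0.0035 m is -0.0117.

carry_out([
  [[0,0,-0.0017],[0,0,0],0.015],
  [[0,0,-0.0033],[0,0,0],0.015],
  [[0,0,-0.005],[0,0,0],0.015],
  [[0,0,-0.0067],[0,0,0],0.015],
  [[0,0,-0.0083],[0,0,0],0.015],
  [[0,0,-0.01],[0,0,0],0.015],
  [[0,0,-0.0117],[0,0,0],0.015],
  [[0,0,-0.0133],[0,0,0],0.015],
  [[0,0,-0.0133],[0,0,0],0.015],
])

```text
clock: 19.75
tcp_pos: [588.3, -298.2, 120.0]
tcp_rot: [-180.0, -0.0, 116.7]
force: [-0.2, -0.4, -7.2]
width: 0.238
finger_force: 30.0
```

carry_out([
  [[0,0,-0.0017],[0,0,0],0.015],
  [[0,0,-0.0033],[0,0,0],0.015],
  [[0,0,-0.005],[0,0,0],0.015],
  [[0,0,-0.0067],[0,0,0],0.015],
  [[0,0,-0.0083],[0,0,0],0.015],
  [[0,0,-0.01],[0,0,0],0.015],
  [[0,0,-0.01],[0,0,0],0.015],
  [[0,0,-0.01],[0,0,0],0.015],
])

```text
clock: 20.42
tcp_pos: [589.1, -298.2, 117.7]
tcp_rot: [179.9, 0.1, 116.7]
force: [-1.1, 1.1, -0.2]
width: 0.239
finger_force: 30.0
```

To row units: -0.0023 m is -0.0077, -0.002 m is -0.0067.

carry_out([
  [[0,0,-0.0017],[0,0,0],0.015],
  [[0,0,-0.0033],[0,0,0],0.015],
  [[0,0,-0.005],[0,0,0],0.015],
  [[0,0,-0.0067],[0,0,0],0.015],
  [[0,0,-0.0077],[0,0,0],0.015],
  [[0,0,-0.0077],[0,0,0],0.015],
  [[0,0,-0.0077],[0,0,0],0.015],
])

```text
clock: 21.0
tcp_pos: [588.4, -298.3, 114.7]
tcp_rot: [180.0, 0.0, 116.7]
force: [0.4, 0.9, -0.7]
width: 0.232
finger_force: 30.0
```

To row units: -0.0009 m is -0.003, -0.0006 m is -0.002.

carry_out([
  [[0,0,-0.001],[0,0,0],0.015],
  [[0,0,-0.002],[0,0,0],0.015],
  [[0,0,-0.003],[0,0,0],0.015],
  [[0,0,-0.003],[0,0,0],0.015],
  [[0,0,-0.003],[0,0,0],0.015],
])

```text
clock: 21.42
tcp_pos: [588.3, -298.3, 113.9]
tcp_rot: [-180.0, -0.0, 116.7]
force: [-0.0, 1.6, 0.3]
width: 0.232
finger_force: 30.0
```

The key's foot is on the pad. I'll release it and retreat upward.

carry_out([
  [[0,0,0],[0,0,0],0.026],
  [[0,0,0],[0,0,0],0.03],
  [[0,0,0],[0,0,0],0.04],
  [[0,0,0],[0,0,0],0.05],
  [[0,0,0],[0,0,0],0.05],
  [[0,0,0],[0,0,0],0.05],
])

```text
clock: 21.92
tcp_pos: [588.3, -298.5, 114.0]
tcp_rot: [-180.0, 0.0, 116.7]
force: [-0.6, 0.5, -0.5]
width: 0.522
finger_force: 0.0
```

To row units: 0.14 m is 0.4667, 0.12 m is 0.4.

carry_out([
  [[0,0,0.0333],[0,0,0],0.05],
  [[0,0,0.1],[0,0,0],0.05],
  [[0,0,0.2],[0,0,0],0.05],
  [[0,0,0.3],[0,0,0],0.05],
  [[0,0,0.4],[0,0,0],0.05],
  [[0,0,0.4667],[0,0,0],0.05],
  [[-0.1,0,0.4667],[0,0,0],0.05],
  [[-0.2,0.0667,0.4667],[0,0,0],0.05],
  [[-0.3,0.1667,0.4667],[0,0,0],0.05],
  [[-0.3,0.2667,0.4667],[0,0,0],0.05],
])

```text
clock: 22.75
tcp_pos: [491.3, -220.2, 254.8]
tcp_rot: [-179.7, -0.1, 116.2]
force: [0.7, -0.3, -0.3]
width: 0.537
finger_force: 0.0
```

To row units: 0.17 m is 0.5667, 0.15 m is 0.5.

carry_out([
  [[0,0.1,0],[0,0,0],0.05],
  [[0,0.2,0],[0,0,0],0.05],
  [[0,0.3,0],[0,0,0],0.05],
  [[0,0.4,0],[0,0,0],0.05],
  [[0,0.5,0],[0,0,0],0.05],
  [[0,0.5667,0],[0,0,0],0.05],
  [[0,0.5667,0],[0,0,0],0.05],
  [[0,0.5667,0],[0,0,0],0.05],
])

```text
clock: 23.42
tcp_pos: [498.5, -47.6, 254.7]
tcp_rot: [180.0, 0.0, 116.9]
force: [0.1, -1.5, -0.3]
width: 0.538
finger_force: 0.0
```

Run:
```python
from m import *
ims={n:snap(n,n+'5.png')[...,::-1] for n in('top','scene')}
sat=lambda n:-cv2.cvtColor(cv2.imread(f'pics/{n}5.png'),cv2.COLOR_BGR2HSV)[...,1].astype(float)
for n in ims: print(n,fitcirc(sat(n),n,(588,-298),81,48))
o=np.zeros((480,800,3),np.uint8)
for i,(n,ox,oy) in enumerate((('top',330,150),('scene',105,125))):
    o[:, i*400:i*400+400]=cv2.resize(ims[n][oy:oy+80,ox:ox+66],(400,480),interpolation=cv2.INTER_CUBIC)
cv2.imwrite('pics/o7.png',o)
```

```text
top [ 588.95462402 -302.57236164]
scene [ 589.91664795 -299.2391636 ]
```

View pics/o7.png

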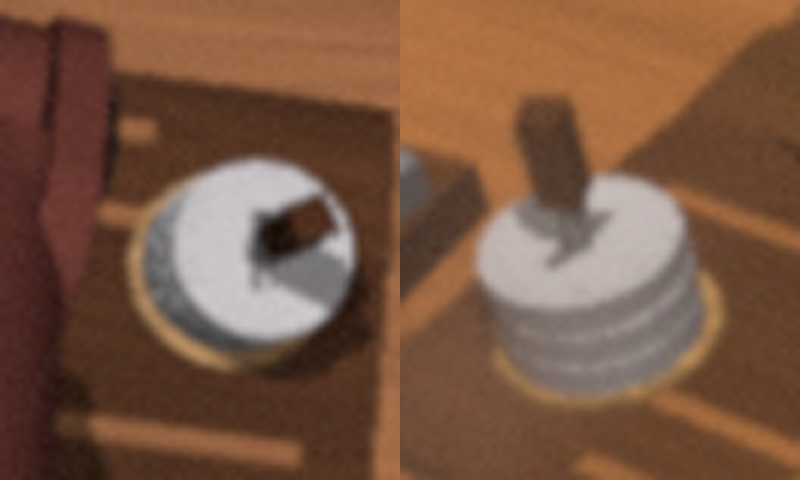

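The stack sits flat on the round pad with an even cork rim visible and the key standing upright in it (top 374,188; scene 196,157). The robot is clear, so I'll hand in.

```bash
python3 -c "
from workcell import bot
print(bot.finish_job())"
```

```text
the job is handed in; nothing more can be done
None
```

The job is handed in: all three discs were lifted together on the key and now sit flat on the round cork pad, within about 1 mm of centre by the scene camera (a rougher top-view fit read about 4 mm), with the key standing in the stack at about 23.5 s of the 72 s allowed.

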